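# Set up the bend-loss stand: mandrels in order of thickness

## Robot

A 6-joint arm with a two-finger parallel gripper is mounted at the origin on a cart in front of the work surface, level with it; the furniture and walls round the work are solid. World frame = base frame: x ahead of the robot, y to its left, z up, the work surface at z = 0. Lengths are in m, angles in rad, forces in N, time in s.
With the tool pointing down it reaches from about 0.35 to 0.775 m from the base axis. Payload 5.5 kg.
Tool frame: the origin (TCP) lies midway between the tips of the shut fingers; the grasp point (between the pads) lies behind it (r.grip_depth is the z of the grasp point in the tool frame, in m); z points along the fingers, y is the line along which they close (so a half turn about z gives the same grasp; the last joint's range is limited). The gripper opens to 85 mm and grips with 20 to 120 N. Pads are 22 mm wide; open, the fingers measure 114 mm over their backs; the gripper's body (76 mm by 85 mm) begins 54 mm behind the grasp point. The pads swing forward as they close: fully open they stand 13 mm farther back than shut.
Start: joints at [-1.375, 0.313, 0.046, 1.304, 0, 1.431], TCP at [0.189, -0.543, 0.231] pointing down, gripper open.
Joint ranges: [-2.76, 2.76], [-0.86, 1.69], [-1.03, 1.26], [-2.2, 2.34], [-1.47, 1.5], [-3.14, 3.14]. Speed limits (rad/s): [2.57, 2.57, 3.14, 3.14, 3.14, 3.14].

## Interface

Orientations are given as a rotation vector (axis times angle).
In Python, from plant import r gives the robot as it stands.
- The arm moves only by the shell command python3 -m creep 'ROWS' [FORCE]. ROWS is JSON, a list that holds one entry, the list of rows, each a list of 5 numbers: the shift along the world's x, y, z in mm, then the turn about the world's z in units of 6 degrees (1.0 is 6 degrees), then the gripper's target within -1 to 1 (fully open at 1, half-way at 0, shut at -1). In form: [[[dx, dy, dz, yaw, fingers], ...]]. A call has 1 to 5 rows; each row shifts and turns the commanded pose from where the row before left it; what a row does not reach is not made up. A row lasts 1/12 s, in which the tool goes at most 41.7 mm and 7.16 degrees, less where a joint would pass 70% of its speed; a pose out of reach is approached as far as the arm can. A call is refused whole if a number of a shift passes 41.7 or a number of a turn 1, either way. A call with a gripper value outside its range is refused whole. The fingers move at their own pace and stop on an object; FORCE is the grip in N (left out, the last holds). Time passes only in rows, so rows that do not move let the fingers close. It gives the time, the measured TCP pose, the force, the opening and the grip force at its end, in the units of the state.
- r.state(): the state, without advancing time (a new reading comes with each control period).
- r.camera(name): name is "scene" or "side" or "wrist"; returns the picture (384x512x3 uint8, red, green, blue); there is no depth.
- r.camera_model(name): a dict with "camera_matrix" (3x3 intrinsics, pixels), "camera_from_world" (4x4, takes a point from world to camera coordinates); the wrist camera has in their place "mount" (4x4, takes a point from camera to tool coordinates, whose origin is the TCP and whose axes are the flange's). Camera axes: x right, y up, looking along -z (the intrinsics and any distortion apply to the point x, -y, -z); pixel columns grow to the right and rows downward; lengths in m; the calibration is good to about 2 mm. A picture is of the moment at which its call begins: read the wrist's pose just before it. camera_model takes no time and is no camera call.
- r.job_done(): hands the job in; it is judged then, once.
The state is a dict: "time": time; "q": joint angles; "qvel": joint speeds; "joint_efforts": joint torques, N m; "tool_pos": TCP position; "tool_rot": TCP orientation; "contact_force": force on the tool from outside, world axes, zero at the start; "ft_torque": the same for the moment, N m; "opening": finger opening in m; "gripper_force": force on a finger pad.
Only numpy, scipy, OpenCV 4.12 (cv2) and the standard library are available. Lean on these libraries where they do the work, as an engineer would, in place of code of your own. Each camera call takes 0.05 s, during which the arm holds its last target. There are 200 camera calls.

## Task

Set up the fibre bend-loss stand: stand the four aluminium mandrels upright on the rail, one centred on each engraved ring, in order of barrel thickness, with the thickest on the ring next to the tall slotted clamp block and the thinnest on the ring next to the flat end plate. Leave the tape roll, the pen and the cleaver where they are.

Things in the scene. Friction and masses are not known exactly. Their poses are not given: they have to be found in the camera images.
- mandrel_62: Turned aluminium bend-test mandrel with a 62 mm diameter barrel, 36 mm tall, and a central steel grip stem 16 mm in diameter and 34 mm tall on top (70 mm in all; same height and stem on all four mandrels, only the barrel diameter differs). About 280 g, mass varies. Loose, standing upright. Origin: centre of its underside, z up; round, so its yaw means nothing.
- mandrel_50: Turned aluminium bend-test mandrel with a 50 mm diameter barrel, 36 mm tall, and a central steel grip stem 16 mm in diameter and 34 mm tall on top (70 mm in all; same height and stem on all four mandrels, only the barrel diameter differs). About 190 g, mass varies. Loose, standing upright. Origin: centre of its underside, z up; round, so its yaw means nothing.
- mandrel_38: Turned aluminium bend-test mandrel with a 38 mm diameter barrel, 36 mm tall, and a central steel grip stem 16 mm in diameter and 34 mm tall on top (70 mm in all; same height and stem on all four mandrels, only the barrel diameter differs). About 120 g, mass varies. Loose, standing upright. Origin: centre of its underside, z up; round, so its yaw means nothing.
- mandrel_26: Turned aluminium bend-test mandrel with a 26 mm diameter barrel, 36 mm tall, and a central steel grip stem 16 mm in diameter and 34 mm tall on top (70 mm in all; same height and stem on all four mandrels, only the barrel diameter differs). About 70 g, mass varies. Loose, standing upright. Origin: centre of its underside, z up; round, so its yaw means nothing.
- rail: Fixed grey flat bar lying on the bench, 390 x 84 x 12 mm. Origin: centre of its underside; x along its length, y across, z up; top face at z = 12 mm. Four engraved rings (68 mm diameter, dot in the middle) on its top, centred at x = -105, -35, +35 and +105 mm, y = 0. One end carries the clamp block, the other the end plate, and which end is which changes.
- lead_block: Fixed dark steel clamp block on one end of the rail, 36 mm along it, 60 mm across, 43 mm tall above the rail top, 8 mm slot along the rail between two screws. Origin: centre of its underside, on the rail's centre line 170 mm from the rail's middle, so 65 mm from the nearest ring's centre (others 135, 205, 275). Its axes are parallel to the rail's at either end: only its position tells the end.
- end_plate: Fixed dark steel flat end plate on the other end of the rail, 36 x 60 mm, 8 mm tall with its two screw heads. Origin: centre of its underside, on the rail's centre line 170 mm from the rail's middle.
- tape_roll: Bystander: black roll of tape lying flat, 58 mm diameter, 19 mm tall, among the mandrels. Loose. Origin: centre of its underside.
- laser_pen: Bystander: white fault-locator pen with a red band, lying, 20 x 142 x 22 mm, long along its y. Loose. Origin: centre of its underside.
- cleaver: Bystander: dark blue fibre cleaver, 60 x 64 x 43 mm, at the right of the mandrels. Loose. Origin: centre of its underside.

How it is judged:
By the outcome, as a careful person would: the job done as asked, in the order asked, and still so for the second after the job is handed in, with the robot touching nothing.
It also fails if it takes over 90 s, if anything falls off the work surface, if the arm or the gripper's body presses on something with over 40 N, if the wrist force passes 120 N, or if a joint passes its speed limit or range.

## Working session

There is one attempt and no reset: what is moved stays moved. The work goes in short steps, Python scripts to look and compute and a shell command to move; the robot and the scene stay as the last step left them, time stands still between calls to the robot, and variables do not carry over. Pictures are saved under pics/ and viewed, at most 14 in all, crops included, and the job is handed in when it is done.

```bash
ls; mkdir -p pics; python3 - <<'E'
from plant import r
import cv2
s=r.state();print(s,r.grip_depth)
for n in("scene","side","wrist"):
    cv2.imwrite(f"pics/{n}0.png",r.camera(n)[:,:,::-1]); print(n,r.camera_model(n))
E
```

```text
pics
{'time': 0.0, 'q': array([-1.37460792e+00,  3.14038609e-01,  4.49838595e-02,  1.30360776e+00,
       -3.24267393e-05,  1.43122624e+00]), 'qvel': array([-2.58736591e-04,  9.72529244e-05,  4.05054742e-04,  1.19574179e-04,
       -1.11064809e-03, -1.44348597e-03]), 'joint_efforts': array([ 1.25758594e-03, -4.80627036e+01,  2.98532170e+01,  1.93453190e-02,
       -2.41863745e-05,  1.29872143e-05]), 'tool_pos': array([ 0.1893509 , -0.54238456,  0.23038914]), 'tool_rot': array([-3.09558777e+00, -5.24622828e-01,  1.33809998e-04]), 'contact_force': array([-1.04320724,  0.41789973, -0.68927724]), 'ft_torque': array([-0.0159707 ,  0.01920379, -0.03032986]), 'gripper_force': 0.0, 'opening': 0.08541136851102092} -0.0187
scene {'camera_matrix': array([[407.61935082,   0.        , 247.51052764],
       [  0.        , 407.61935082, 191.98713452],
       [  0.        ,   0.        ,   1.        ]]), 'camera_from_world': array([[-0.82343576, -0.56739922, -0.00341656,  0.381526  ],
       [ 0.4333821 , -0.63280773,  0.64166528, -0.33090708],
       [-0.36624241,  0.52688947,  0.76697718, -0.82115
[... 343 characters left out ...]
16931, -0.52412885,  0.83104148, -0.19960612],
       [-0.30153412,  0.77453141,  0.55603802, -0.97565753],
       [ 0.        ,  0.        ,  0.        ,  1.        ]])}
wrist {'camera_matrix': array([[315.77344638,   0.        , 251.07390219],
       [  0.        , 315.77344638, 190.2030472 ],
       [  0.        ,   0.        ,   1.        ]]), 'mount': array([[ 7.86969476e-04,  9.65082808e-01,  2.61943801e-01,
         6.66916796e-02],
       [ 9.99999344e-01, -5.41426816e-04, -1.00955719e-03,
         7.97329577e-04],
       [-8.32482891e-04,  2.61944423e-01, -9.65082601e-01,
        -1.41828311e-01],
       [ 0.00000000e+00,  0.00000000e+00,  0.00000000e+00,
         1.00000000e+00]])}
```

View pics/scene0.png

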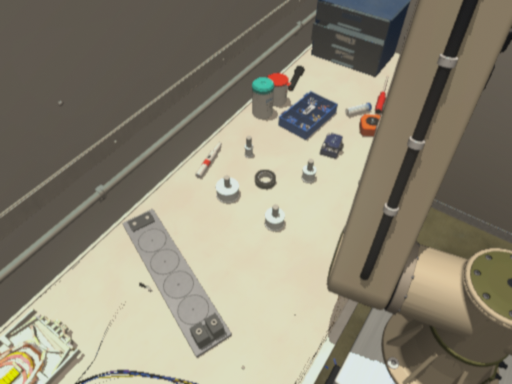

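View pics/side0.png

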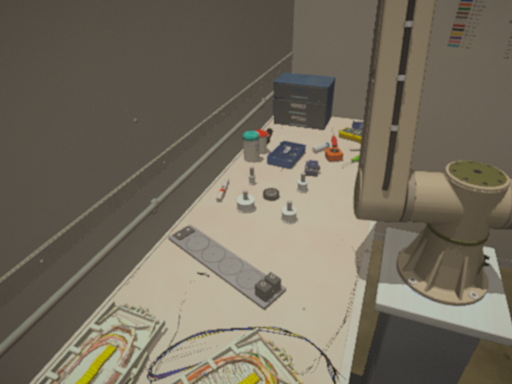

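The scene view shows the clamp block at (207,332) near the robot, the end plate at (142,220), rings at about (152,238), (164,261), (178,285) and (193,310), mandrels at (228,188), (275,216), (309,170) and (248,147), and the tape at (265,179). I'll measure them from an enlarged crop.

```bash
cat > h.py <<'E'
import numpy as np, cv2
from scipy.spatial.transform import Rotation as R
from plant import r
def ray(n,uv,z,st=None):
    m=r.camera_model(n);K=m["camera_matrix"]
    d=np.linalg.inv(K)@[uv[0],uv[1],1];d=d*[1,-1,-1]
    if n=="wrist":
        T=np.eye(4);T[:3,:3]=R.from_rotvec(st["tool_rot"]).as_matrix();T[:3,3]=st["tool_pos"];C=T@m["mount"]
    else: C=np.linalg.inv(m["camera_from_world"])
    o=C[:3,3];w=C[:3,:3]@d
    return (o+w*(z-o[2])/w[2])
def proj(n,p,st=None):
    m=r.camera_model(n)
    if n=="wrist":
        T=np.eye(4);T[:3,:3]=R.from_rotvec(st["tool_rot"]).as_matrix();T[:3,3]=st["tool_pos"];E=np.linalg.inv(T@m["mount"])
    else: E=m["camera_from_world"]
    c=E[:3,:3]@p+E[:3,3];v=m["camera_matrix"]@(c*[1,-1,-1]);return v[:2]/v[2]
E
python3 - <<'E'
from h import *
im=cv2.imread("pics/scene0.png")
a=cv2.resize(im[130:230,190:330],None,fx=5.6,fy=5.6,interpolation=cv2.INTER_CUBIC)
cv2.imwrite("pics/c1.png",a)
for n,uv in dict(r1=(152,238),r2=(164.5,261),r3=(178.5,284.5),r4=(193.5,309.5)).items(): print(n,ray("scene",uv,.012).round(4))
for n,uv in dict(A=(227,178),B=(275,207),C=(310,161),D=(248.5,138)).items(): print(n,ray("scene",uv,.07).round(4))
E
```

```text
r1 [0.6627 0.12   0.012 ]
r2 [0.5945 0.1507 0.012 ]
r3 [0.5281 0.1779 0.012 ]
r4 [0.463  0.2044 0.012 ]
A [ 0.5956 -0.1003  0.07  ]
B [ 0.4451 -0.0902  0.07  ]
C [ 0.4506 -0.2726  0.07  ]
D [ 0.635  -0.2544  0.07  ]
```

View pics/c1.png

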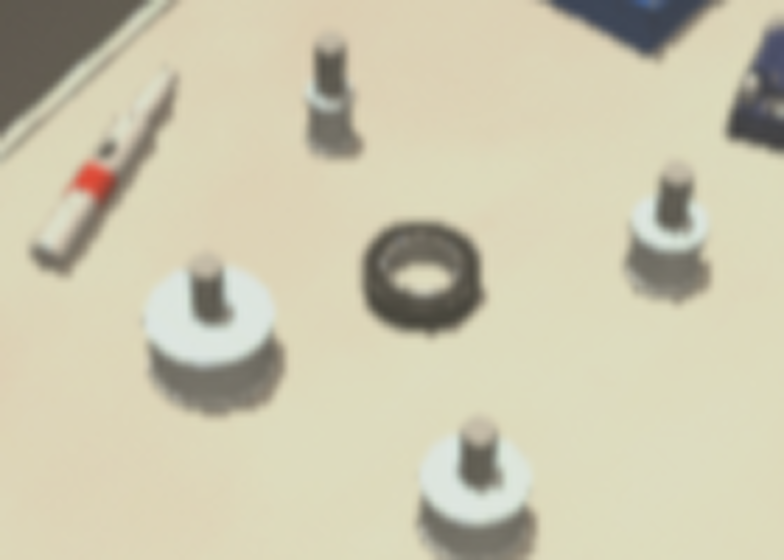

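Thickness order is clear: A (228,188) is 62, B (275,216) is 50, C (309,170) is 38 and D (248,147) is 26. All the pick and place points are within reach. I'll turn the tool so it closes across the rail (+138° keeps joint 6 inside its range) and go above C.

```bash
python3 -m creep '[[[11,12,0,1,1],[11,12,0,1,1],[11,12,0,1,1],[11,12,0,1,1],[11,12,0,1,1]]]' && python3 -m creep '[[[11,12,0,1,1],[11,12,0,1,1],[11,12,0,1,1],[11,12,0,1,1],[11,12,0,1,1]]]' && python3 -m creep '[[[12,12,0,1,1],[12,12,0,1,1],[12,12,0,1,1],[12,12,0,1,1],[12,12,0,1,1]]]' && python3 -m creep '[[[12,12,0,1,1],[12,12,0,1,1],[12,12,0,1,1],[12,12,0,1,1],[12,12,0,1,1]]]' && python3 -m creep '[[[10,10,0,1,1],[10,10,0,1,1],[10,10,0,1,1],[0,0,0,0,1],[0,0,0,0,1]]]'
cat > look.py <<'E'
from h import *
import sys
s=r.state();im=r.camera("wrist")[:,:,::-1].copy()
cv2.imwrite(f"pics/{sys.argv[1]}.png",im)
print("t",round(s["time"],2),"tcp",s["tool_pos"].round(4),"yaxis deg",np.degrees(np.arctan2(*R.from_rotvec(s["tool_rot"]).as_matrix()[[1,0],1])).round(1),"q",s["q"].round(2))
E
python3 look.py w1
```

```text
time: 0.57
tool_pos: [0.2448, -0.4821, 0.2309]
tool_rot: [-2.852, -1.315, -0.0]
contact_force: [0.0, 0.2, 0.8]
opening: 0.0852
gripper_force: 0.0
time: 0.98
tool_pos: [0.2998, -0.4221, 0.231]
tool_rot: [-2.414, -2.009, -0.0]
contact_force: [-0.6, 0.2, 0.8]
opening: 0.0852
gripper_force: 0.0
time: 1.4
tool_pos: [0.3599, -0.3621, 0.2311]
tool_rot: [-1.812, -2.566, -0.0]
contact_force: [0.5, -0.1, -0.3]
opening: 0.0853
gripper_force: 0.0
time: 1.82
tool_pos: [0.4199, -0.3021, 0.231]
tool_rot: [-1.086, -2.947, -0.0]
contact_force: [-0.9, -1.5, 0.0]
opening: 0.0855
gripper_force: 0.0
time: 2.23
tool_pos: [0.4496, -0.2725, 0.231]
tool_rot: [-0.621, -3.079, -0.0]
contact_force: [-0.3, -0.4, 0.3]
opening: 0.0852
gripper_force: 0.0
t 2.23 tcp [ 0.4496 -0.2725  0.231 ] yaxis deg 67.2 q [-0.7   0.22 -0.08  1.27 -0.   -0.3 ]
```

View pics/w1.png

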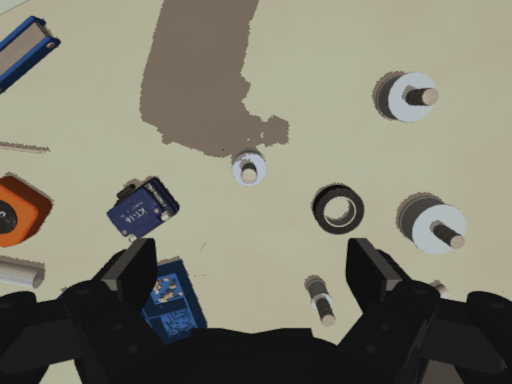

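The wrist view shows C's stem top at about (249,173), B's at (430,96), A's at (456,241) and D's at (327,319). The white barrel tops are suitable for masks. I'll check these against the scene estimates.

```bash
python3 - <<'E'
from h import *
s=r.state();im=cv2.imread("pics/w1.png")
for n,uv in dict(A=(456,241),B=(430,96.5),C=(249,174),D=(327,319)).items(): print(n,ray("wrist",uv,.07,s).round(4))
# white barrel tops
hsv=cv2.cvtColor(im,cv2.COLOR_BGR2HSV);m=((hsv[...,1]<40)&(hsv[...,2]>170)).astype(np.uint8)*255
m=cv2.morphologyEx(m,cv2.MORPH_OPEN,np.ones((2,2)))
for c in cv2.findContours(m,0,2)[0]:
    if cv2.contourArea(c)>100:
        h=cv2.convexHull(c)[:,0].astype(float); P=np.array([ray("wrist",p,.036,s)[:2] for p in h],np.float32)
        (x,y),rad=cv2.minEnclosingCircle(P); print("barrel",round(x,4),round(y,4),"d",round(2e3*rad,1))
im=cv2.imread("pics/scene0.png")
E
```

```text
A [ 0.5974 -0.1049  0.07  ]
B [ 0.4461 -0.0935  0.07  ]
C [ 0.4487 -0.2753  0.07  ]
D [ 0.6347 -0.2594  0.07  ]
barrel 0.6065 -0.6126 d 57.8
barrel 0.6122 -0.3859 d 30.8
barrel 0.6616 -0.2467 d 83.5
barrel 0.2254 -0.429 d 20.0
barrel 0.4781 -0.2942 d 643.4
barrel 0.2176 -0.4231 d 30.0
```

The two views agree within 2–5 mm, and the gripper's 85 mm opening covers that. I'll descend on C and grip.

```bash
python3 -m creep '[[[-1,-2,-40,0,1],[0,0,-40,0,1],[0,0,-40,0,1],[0,0,-35,0,1],[0,0,-20,0,1]]]' && python3 -m creep '[[[0,0,-15,0,1],[0,0,0,0,-1],[0,0,0,0,-1],[0,0,0,0,-1],[0,0,0,0,-1]]]' 40 && python3 -m creep '[[[0,0,0,0,-1],[0,0,0,0,-1],[0,0,0,0,-1],[0,0,0,0,-1],[0,0,0,0,-1]]]'; python3 look.py w2
```

```text
time: 2.7
tool_pos: [0.4457, -0.2739, 0.0524]
tool_rot: [-0.624, -3.074, -0.004]
contact_force: [-0.4, 0.1, 1.1]
opening: 0.0851
gripper_force: 0.0
time: 3.12
tool_pos: [0.4493, -0.2761, 0.0429]
tool_rot: [0.621, 3.077, -0.002]
contact_force: [0.1, 0.6, -1.0]
opening: 0.0384
gripper_force: 0.0
time: 3.53
tool_pos: [0.4493, -0.2755, 0.0426]
tool_rot: [0.619, 3.078, -0.002]
contact_force: [0.0, 1.2, 6.1]
opening: 0.0148
gripper_force: 38.9
t 3.53 tcp [ 0.4493 -0.2755  0.0426] yaxis deg 67.2 q [-0.7   0.36 -0.39  0.83 -0.   -0.31]
```

View pics/w2.png

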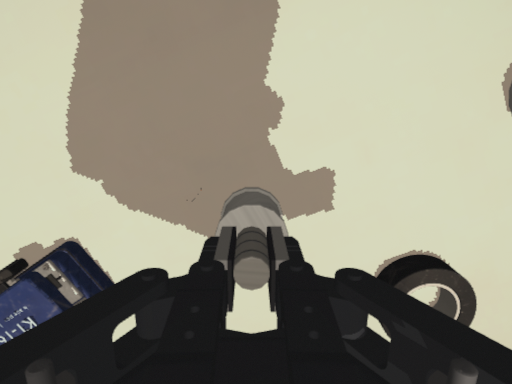

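C is gripped (opening 14.8 mm), with its stem top at about (252,262) between the pads. I'll lift it and carry it to above ring 1, where the wrist camera sees all the rings ahead.

```bash
python3 - <<'E'
from h import *
s=r.state();p=ray("wrist",(252,263),.07,s);T=R.from_rotvec(s["tool_rot"]).as_matrix();print(p,T.T@(p-s["tool_pos"]))
E
python3 -m creep '[[[0,0,20,0,-1],[0,0,30,0,-1],[0,0,40,0,-1],[0,0,40,0,-1],[0,0,40,0,-1]]]' && python3 -m creep '[[[15,28,10,0,-1],[15,28,5,0,-1],[15,28,0,0,-1],[15,28,0,0,-1],[15,28,0,0,-1]]]' && python3 -m creep '[[[15,28,0,0,-1],[15,28,0,0,-1],[15,28,0,0,-1],[15,28,0,0,-1],[15,28,0,0,-1]]]' && python3 -m creep '[[[15,28,0,0,-1],[15,28,0,0,-1],[15,28,0,0,-1],[15,28,0,0,-1],[0,0,0,0,-1]]]' && python3 -m creep '[[[0,0,0,0,-1],[0,0,0,0,-1]]]'; python3 look.py w3
```

```text
[ 0.44580705 -0.27388732  0.07      ] [ 0.00379539  0.00017183 -0.02743202]
time: 4.0
tool_pos: [0.4478, -0.2743, 0.2128]
tool_rot: [-0.62, -3.079, -0.001]
contact_force: [0.7, -0.7, -2.2]
opening: 0.0144
gripper_force: 39.2
time: 4.42
tool_pos: [0.5238, -0.1335, 0.2265]
tool_rot: [0.621, 3.079, 0.0]
contact_force: [0.4, -0.1, -1.7]
opening: 0.0147
gripper_force: 39.3
time: 4.83
tool_pos: [0.5987, 0.0067, 0.226]
tool_rot: [-0.62, -3.079, 0.0]
contact_force: [0.0, -0.9, -1.3]
opening: 0.0145
gripper_force: 39.3
time: 5.25
tool_pos: [0.6599, 0.1223, 0.2248]
tool_rot: [-0.612, -3.081, -0.003]
contact_force: [-0.3, -0.2, -1.5]
opening: 0.0144
gripper_force: 39.5
time: 5.42
tool_pos: [0.6579, 0.1171, 0.2256]
tool_rot: [-0.619, -3.079, 0.001]
contact_force: [-0.3, -0.2, -1.5]
opening: 0.0148
gripper_force: 39.5
t 5.42 tcp [0.6579 0.1171 0.2256] yaxis deg 67.3 q [ 0.06  0.51  0.32  1.39 -0.    0.45]
```

View pics/w3.png

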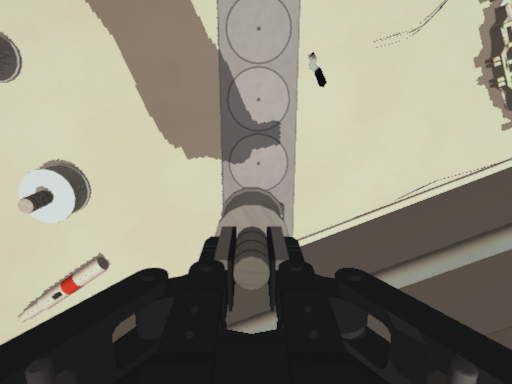

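The rail is straight up the image, with ring dots for r2 at (258.5,163), r3 at (258,99) and r4 at (258.5,28). The mandrel in hand sits at the same pixels as before, so it hasn't slipped. I'll refine the dots.

```bash
python3 - <<'E'
from h import *
s=r.state();im=cv2.imread("pics/w3.png",0)
T=R.from_rotvec(s["tool_rot"]).as_matrix()
L=[]
for n,(u,v) in dict(r2=(258,163),r3=(258,99),r4=(258,28)).items():
    w=im[v-6:v+7,u-6:u+7].astype(float);w=np.clip(np.median(w)-12-w,0,None);yy,xx=np.mgrid[-6:7,-6:7]
    p=(u+(w*xx).sum()/w.sum(),v+(w*yy).sum()/w.sum());g=ray("wrist",p,.012,s);L.append(g);print(n,np.round(p,1),g.round(4),(T.T@(g-s["tool_pos"])).round(4))
print([np.linalg.norm(L[i+1]-L[i]).round(4) for i in(0,1)], np.degrees(np.arctan2(*(L[2]-L[0])[[1,0]])))
E
```

```text
r2 [257.9 163. ] [0.6597 0.1235 0.012 ] [0.0008 0.0074 0.2139]
r3 [258.1  99.2] [0.5951 0.1503 0.012 ] [0.0708 0.007  0.214 ]
r4 [258.2  28.2] [0.5305 0.1771 0.012 ] [0.1407 0.0067 0.2141]
[np.float64(0.07), np.float64(0.0699)] 157.46679851643967
```

The rows check out at exactly 70 mm spacing. The three visible dots are r1 (0.6597,0.1235), r2 (0.5951,0.1503) and r3 (0.5305,0.1771), which puts r4 at (0.4659,0.2039). Next I place C on r2.

```bash
python3 -m creep '[[[-20,11,0,0,-1],[-22,12,0,0,-1],[-20,10,0,0,-1],[0,0,-20,0,-1],[0,0,-30,0,-1]]]' && python3 -m creep '[[[0,0,-40,0,-1],[0,0,-35,0,-1],[0,0,-20,0,-1],[0,0,-15,0,-1],[0,0,-8,0,-1]]]' && python3 -m creep '[[[0,0,0,0,-1],[0,0,0,0,-1]]]'
```

```text
time: 5.88
tool_pos: [0.5974, 0.1496, 0.1803]
tool_rot: [0.619, 3.072, 0.004]
contact_force: [2.2, 0.5, -1.4]
opening: 0.0146
gripper_force: 39.6
time: 6.3
tool_pos: [0.5944, 0.1484, 0.0561]
tool_rot: [-0.622, -3.076, 0.002]
contact_force: [0.3, -0.3, -1.6]
opening: 0.0145
gripper_force: 39.5
time: 6.47
tool_pos: [0.5966, 0.1493, 0.059]
tool_rot: [0.622, 3.079, 0.0]
contact_force: [1.3, -0.1, -1.7]
opening: 0.0148
gripper_force: 39.5
```

```bash
python3 -m creep '[[[-1,1,-2,0,-1],[0,0,-2,0,-1],[0,0,0,0,-1],[0,0,0,0,-1]]]' && python3 -m creep '[[[0,0,0,0,0],[0,0,0,0,0],[0,0,0,0,0],[0,0,0,0,0],[0,0,0,0,1]]]' && python3 -m creep '[[[0,0,10,0,1],[0,0,25,0,1],[0,0,40,0,1],[0,0,40,0,1],[0,0,40,0,1]]]' && python3 -m creep '[[[0,0,15,0,1],[0,0,0,0,1],[0,0,0,0,1]]]'; python3 look.py w4
```

```text
time: 6.8
tool_pos: [0.5959, 0.1512, 0.055]
tool_rot: [0.62, 3.079, 0.001]
contact_force: [0.1, 1.2, -1.7]
opening: 0.0145
gripper_force: 39.5
time: 7.22
tool_pos: [0.5956, 0.1511, 0.0545]
tool_rot: [0.62, 3.08, 0.0]
contact_force: [0.4, 1.0, -0.3]
opening: 0.0535
gripper_force: 0.0
time: 7.63
tool_pos: [0.5949, 0.151, 0.2116]
tool_rot: [-0.62, -3.08, 0.0]
contact_force: [1.1, -0.2, 0.9]
opening: 0.0856
gripper_force: 0.0
time: 7.88
tool_pos: [0.5963, 0.1512, 0.2263]
tool_rot: [0.619, 3.076, 0.002]
contact_force: [0.7, -0.4, -1.1]
opening: 0.0855
gripper_force: 0.0
t 7.88 tcp [0.5963 0.1512 0.2263] yaxis deg 67.2 q [0.12 0.39 0.15 1.32 0.   0.52]
```

View pics/w4.png

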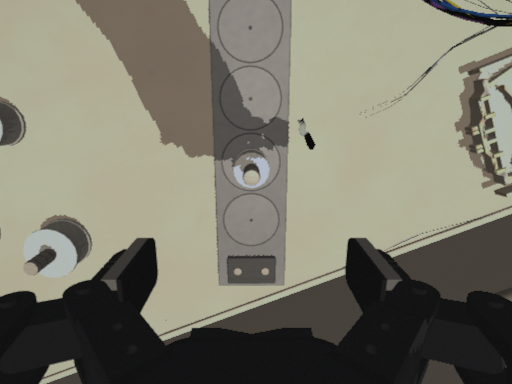

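C stands in ring 2: barrel top at about (251,171), stem top at about (251,178). The neighbouring dots are at (251,220) and (250.5,99). I'll check the centring numerically.

```bash
cat > rings.py <<'E'
from h import *
def dot(g,u,v,k=6):
    w=g[v-k:v+k+1,u-k:u+k+1].astype(float);w=np.clip(np.median(w)-12-w,0,None);yy,xx=np.mgrid[-k:k+1,-k:k+1]
    return (u+(w*xx).sum()/w.sum(),v+(w*yy).sum()/w.sum())
E
python3 - <<'E'
from rings import *
s=r.state();g=cv2.imread("pics/w4.png",0)
P=[ray("wrist",dot(g,*p),.012,s) for p in((251,220),(250,99),(250,28))]
print(np.round(P,4)); mid=(P[0]+P[1])/2;print("mid r2",mid.round(4),"spacings",np.linalg.norm(P[0]-P[1]),np.linalg.norm(P[1]-P[2]))
bgr=cv2.imread("pics/w4.png");a=bgr[145:200,225:280];cv2.imwrite("pics/c4.png",cv2.resize(a,None,fx=10,fy=10,interpolation=cv2.INTER_CUBIC))
print("stem",ray("wrist",(251.3,177.5),.082,s).round(4),"tcp",s["tool_pos"].round(4))
E
```

```text
[[0.6573 0.1242 0.012 ]
 [0.5288 0.1773 0.012 ]
 [0.4644 0.2039 0.012 ]]
mid r2 [0.5931 0.1508 0.012 ] spacings 0.13906611434340388 0.06968478156567301
stem [0.5952 0.151  0.082 ] tcp [0.5953 0.1511 0.2245]
```

View pics/c4.png

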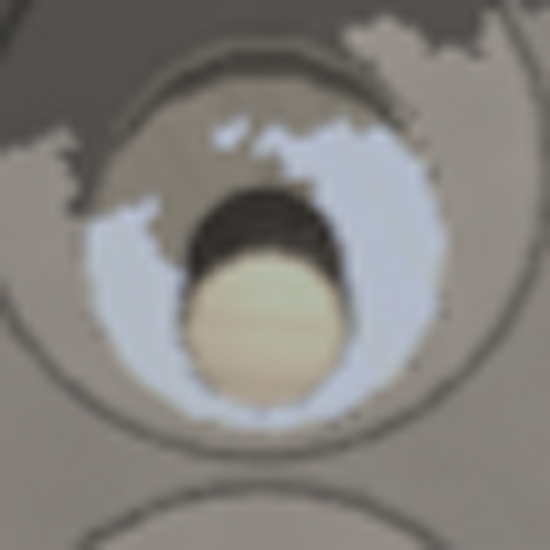

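```bash
sed -i 's/^cv2.imwrite/np.save(f"pics\/{sys.argv[1]}.npy",np.r_[s["tool_pos"],s["tool_rot"]])\ncv2.imwrite/' look.py
cat >> h.py <<'E'
def pose(n):
    a=np.load(f"pics/{n}.npy");return dict(tool_pos=a[:3],tool_rot=a[3:])
E
python3 - <<'E'
from rings import *
for tp,rv in (([.5963,.1512,.2263],[-.619,-3.076,-.002]),([.5963,.1512,.2263],[.619,3.076,.002]),(r.state()["tool_pos"],r.state()["tool_rot"])):
    s=dict(tool_pos=np.array(tp),tool_rot=np.array(rv));g=cv2.imread("pics/w4.png",0)
    P=[ray("wrist",dot(g,*p),.012,s) for p in((251,220),(250,99),(250,28))]
    mid=(P[0]+P[1])/2;st=ray("wrist",(251.8,177.8),.082,s);print(np.round(P,4),mid.round(4),np.linalg.norm(P[0]-P[1]),"stem",st.round(4),"err mm",((st-mid)*1e3).round(1))
E
```

```text
[[0.658  0.1246 0.012 ]
 [0.5289 0.1779 0.012 ]
 [0.464  0.2047 0.012 ]] [0.5934 0.1512 0.012 ] 0.1396753256490464 stem [0.5964 0.1515 0.082 ] err mm [ 2.9  0.3 70. ]
[[0.6598 0.1242 0.012 ]
 [0.5305 0.1775 0.012 ]
 [0.4659 0.2043 0.012 ]] [0.5952 0.1508 0.012 ] 0.1398603231547207 stem [0.5975 0.1513 0.082 ] err mm [ 2.3  0.5 70. ]
[[0.6573 0.1242 0.012 ]
 [0.5288 0.1773 0.012 ]
 [0.4644 0.2039 0.012 ]] [0.5931 0.1508 0.012 ] 0.13906611434340388 stem [0.5956 0.1513 0.082 ] err mm [ 2.5  0.5 70. ]
```

```bash
python3 -m creep '[[[0,0,0,0,1],[0,0,0,0,1],[0,0,0,0,1],[0,0,0,0,1],[0,0,0,0,1]]]'; python3 look.py w5; python3 - <<'E'
from rings import *
print(r.state()["tool_pos"])
s=pose("w5");b=cv2.imread("pics/w5.png");g=cv2.cvtColor(b,6)
P=[ray("wrist",dot(g,*p),.012,s) for p in((251,220),(250,99),(250,28))]
mid=(P[0]+P[1])/2;print(np.round(P,4),np.linalg.norm(P[0]-P[1]),mid)
# stem top: warm bright blob
roi=b[165:192,238:266].astype(int);m=((roi[...,2]-roi[...,0]>15)&(roi[...,2]>140)).astype(np.uint8)
n,l,st,c=cv2.connectedComponentsWithStats(m);i=1+st[1:,4].argmax();uv=c[i]+[238,165];print(st[i],uv)
p=ray("wrist",uv,.082,s);print("stem",p,"err",(p-mid)*1e3)
print("barrel",(ray("wrist",(251.05,169.55),.048,s)-mid)*1e3)
E
```

```text
time: 8.35
tool_pos: [0.5952, 0.151, 0.2236]
tool_rot: [-0.62, -3.079, 0.0]
contact_force: [0.2, 0.0, -0.4]
opening: 0.0854
gripper_force: 0.0
t 8.35 tcp [0.5952 0.151  0.2236] yaxis deg 67.2 q [0.12 0.39 0.14 1.32 0.   0.52]
[0.59528047 0.15103517 0.22378856]
[[0.6596 0.1242 0.012 ]
 [0.5304 0.175  0.012 ]
 [0.4657 0.2043 0.012 ]] 0.13875825696799973 [0.59501719 0.14958727 0.012     ]
[  7   8  15  15 155] [251.78709677 180.55483871]
stem [0.59739456 0.15030548 0.082     ] err [ 2.37737511  0.71821488 70.        ]
barrel [-1.15497198  1.39286569 36.        ]
```

Same-camera comparison: C sits about 2.5 mm off along the rail, towards the end plate. I'll regrip it, lift it slightly and shift it.

```bash
python3 -m creep '[[[0,0,-30,0,1],[0,0,-40,0,1],[0,0,-40,0,0.3],[0,0,-35,0,0.3],[0,0,-15,0,0]]]' && python3 -m creep '[[[0,0,-8,0,-0.4],[0,0,0,0,-1],[0,0,0,0,-1],[0,0,0,0,-1],[0,0,0,0,-1]]]' 40 && python3 -m creep '[[[0,0,2,0,-1],[-2.5,1,1,0,-1],[0,0,0,0,-1],[0,0,0,0,-1],[0,0,0,0,-1]]]' && python3 -m creep '[[[0,0,-2,0,-1],[0,0,-1,0,-1],[0,0,0,0,-1],[0,0,0,0,-1]]]' && python3 -m creep '[[[0,0,0,0,0],[0,0,0,0,0],[0,0,0,0,0],[0,0,0,0,0],[0,0,0,0,1]]]' && python3 -m creep '[[[0,0,10,0,1],[0,0,25,0,1],[0,0,40,0,1],[0,0,40,0,1],[0,0,40,0,1]]]' && python3 -m creep '[[[0,0,15,0,1],[0,0,0,0,1],[0,0,0,0,1],[0,0,0,0,1],[0,0,0,0,1]]]'; python3 look.py w6; python3 - <<'E'
from rings import *
s=pose("w6");b=cv2.imread("pics/w6.png");cv2.imwrite("pics/c6.png",cv2.resize(b[0:290,190:310],None,fx=2,fy=2))
sc=r.camera("scene")[:,:,::-1];cv2.imwrite("pics/scene6.png",sc);cv2.imwrite("pics/sc6.png",cv2.resize(sc[205:345,115:235],None,fx=4.2,fy=4.2,interpolation=cv2.INTER_CUBIC))
E
```

```text
time: 8.82
tool_pos: [0.592, 0.1507, 0.059]
tool_rot: [-0.618, -3.073, 0.003]
contact_force: [-0.9, 0.0, 0.4]
opening: 0.0516
gripper_force: 0.0
time: 9.23
tool_pos: [0.5968, 0.1512, 0.0582]
tool_rot: [0.619, 3.077, 0.002]
contact_force: [0.5, -0.8, -1.0]
opening: 0.0144
gripper_force: 39.1
time: 9.65
tool_pos: [0.593, 0.1521, 0.0595]
tool_rot: [0.62, 3.08, 0.0]
contact_force: [-1.4, -0.1, -0.8]
opening: 0.0146
gripper_force: 39.1
time: 9.98
tool_pos: [0.5931, 0.1521, 0.0564]
tool_rot: [0.62, 3.08, 0.0]
contact_force: [-0.5, 0.9, 0.0]
opening: 0.0146
gripper_force: 39.4
time: 10.4
tool_pos: [0.593, 0.152, 0.0563]
tool_rot: [0.62, 3.08, 0.0]
contact_force: [0.6, 0.4, -0.6]
opening: 0.0533
gripper_force: 0.0
time: 10.82
tool_pos: [0.5924, 0.152, 0.2136]
tool_rot: [-0.62, -3.08, 0.0]
contact_force: [0.8, 0.2, -0.1]
opening: 0.0851
gripper_force: 0.0
time: 11.23
tool_pos: [0.592, 0.1519, 0.2246]
tool_rot: [-0.619, -3.077, 0.001]
contact_force: [0.3, -0.4, 0.2]
opening: 0.0856
gripper_force: 0.0
t 11.23 tcp [0.592  0.1519 0.2246] yaxis deg 67.2 q [0.12 0.39 0.14 1.32 0.   0.52]
```

View pics/c6.png

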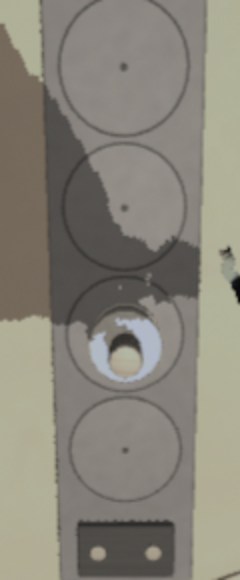

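View pics/sc6.png

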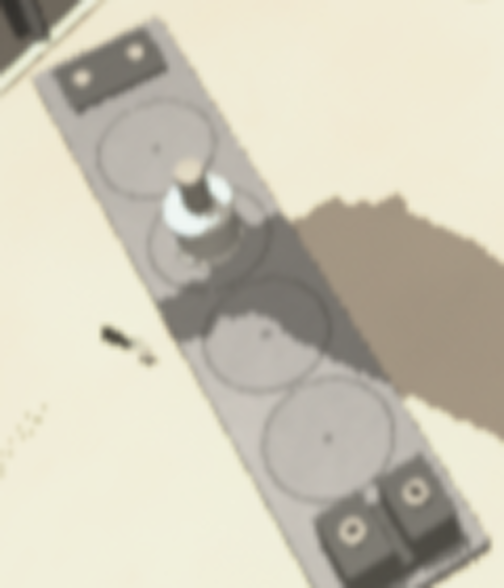

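Wrist crop: C is in ring 2, with dots for r1 at (125,450), r3 at (125,208) and r4 at (124,67) (crop pixels). Scene crop: dots at (155.5,148), (265.5,333.5) and (328,437.5), barrel top centred at about (198,205), stem top at about (189,171). Next I compute the centring from both views.

```bash
python3 - <<'E'
from rings import *
s=pose("w6");b=cv2.imread("pics/w6.png");g=cv2.cvtColor(b,6)
P=[ray("wrist",dot(g,*p),.012,s) for p in((252,225),(252,104),(252,33))];P=np.array(P)
r2=((P[0]+P[1])/2+P[0]*2/3+P[2]/3)/2;print(P.round(4),np.linalg.norm(P[0]-P[1]),r2.round(4))
for uv,z in(((190+124.5/2,361/2),.082),((190+126/2,350/2),.048)): print("wrist err",((ray("wrist",uv,z,s)-r2)*1e3).round(1))
f=lambda p:((p[0]+.5)/4.2-.5+115,(p[1]+.5)/4.2-.5+205)
Q=np.array([ray("scene",f(p),.012) for p in((155.5,148),(265.5,333.5),(328,437.5))]);print(Q.round(4),np.linalg.norm(Q[0]-Q[1]))
q=((Q[0]+Q[1])/2+Q[0]*2/3+Q[2]/3)/2
for uv,z in(((189,171),.082),((198,205.5),.048)): print("scene err",((ray("scene",f(uv),z)-q)*1e3).round(1))
E
```

```text
[[0.6597 0.1242 0.012 ]
 [0.5307 0.1766 0.012 ]
 [0.4658 0.2043 0.012 ]] 0.13920364152560608 [0.5951 0.1506 0.012 ]
wrist err [-0.8  0.9 70. ]
wrist err [ 1.5  0.8 36. ]
[[0.6597 0.1244 0.012 ]
 [0.5301 0.1779 0.012 ]
 [0.4654 0.2041 0.012 ]] 0.1401886562859334
scene err [-1.9  0.5 70. ]
scene err [-1.3  1.2 36. ]
```

C is centred within about 1 mm, and both cameras agree on the rings. Next is D, for r1: I'll hover over it and look.

```bash
python3 -m creep '[[[3,-20,0,0,1],[3,-33,0,0,1],[4,-33,0,0,1],[4,-33,0,0,1],[4,-33,0,0,1]]]' && python3 -m creep '[[[4,-33,0,0,1],[4,-33,0,0,1],[4,-33,0,0,1],[4,-33,0,0,1],[4,-33,0,0,1]]]' && python3 -m creep '[[[3,-33,0,0,1],[2,-33,0,0,1],[0,-28,0,0,1],[0,0,0,0,1],[0,0,0,0,1]]]' && python3 -m creep '[[[0,0,0,0,1],[0,0,0,0,1],[0,0,0,0,1]]]'; python3 look.py w7
cat > stem.py <<'E'
from h import *
import sys
n,ex,ey,z=sys.argv[1],*map(float,sys.argv[2:5]);s=pose(n);b=cv2.imread(f"pics/{n}.png")
u,v=map(int,proj("wrist",np.array([ex,ey,z]),s));k=25;x0,y0=max(u-k,0),max(v-k,0)
roi=b[y0:v+k,x0:u+k].astype(int)
g=cv2.GaussianBlur(roi.astype(np.uint8),(3,3),0)
c=cv2.HoughCircles(cv2.resize(g[...,2],None,fx=4,fy=4,interpolation=cv2.INTER_CUBIC),cv2.HOUGH_GRADIENT,1,30,param1=120,param2=12,minRadius=30,maxRadius=42)
print("pred px",u,v)
if c is not None:
    for a in c[0][:4]:
        uv=(x0+(a[0]+.5)/4-.5,y0+(a[1]+.5)/4-.5);p=ray("wrist",uv,z,s)
        q=ray("wrist",(uv[0]+a[2]/4,uv[1]),z,s);print("px",np.round(uv,1),"pos",p.round(4),"dia mm",round(2e3*np.linalg.norm(q-p),1),"tcp+",((p-s["tool_pos"])*1e3).round(1)[:2])
E
python3 stem.py w7 .6347 -.2594 .07
```

```text
time: 11.75
tool_pos: [0.6104, -0.0011, 0.2252]
tool_rot: [-0.618, -3.078, 0.0]
contact_force: [0.8, 0.2, -0.4]
opening: 0.0852
gripper_force: 0.0
time: 12.17
tool_pos: [0.6305, -0.1664, 0.2251]
tool_rot: [-0.62, -3.078, -0.001]
contact_force: [0.8, -0.2, -0.6]
opening: 0.0856
gripper_force: 0.0
time: 12.58
tool_pos: [0.6352, -0.2605, 0.2244]
tool_rot: [-0.624, -3.076, -0.002]
contact_force: [-0.9, -0.4, -0.0]
opening: 0.0856
gripper_force: 0.0
time: 12.83
tool_pos: [0.6361, -0.2574, 0.2263]
tool_rot: [-0.617, -3.08, -0.001]
contact_force: [-0.2, -0.4, 0.7]
opening: 0.0852
gripper_force: 0.0
t 12.83 tcp [ 0.6361 -0.2574  0.2263] yaxis deg 67.3 q [-0.5   0.54  0.39  1.41  0.   -0.11]
pred px 248 174
px [251.2 177.2] pos [ 0.6384 -0.2586  0.07  ] dia mm 15.5 tcp+ [ 2.4 -1.2]
```

View pics/w7.png

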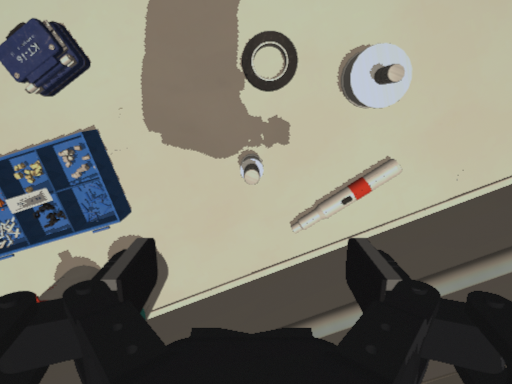

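D's stem is at (251,177), which is (2.4, −1.2) mm from the TCP. I'll shift onto it and grip; nothing taller than the fingertips is nearby.

```bash
python3 -m creep '[[[2,-1,-30,0,1],[0,0,-40,0,1],[0,0,-40,0,1],[0,0,-35,0,0.5],[0,0,-20,0,0.3]]]' && python3 -m creep '[[[0,0,-12,0,0],[0,0,-5,0,0],[0,0,0,0,-1],[0,0,0,0,-1],[0,0,0,0,-1]]]' 40 && python3 -m creep '[[[0,0,0,0,-1],[0,0,0,0,-1],[0,0,0,0,-1],[0,0,0,0,-1]]]' && python3 -m creep '[[[0,0,20,0,-1],[0,0,30,0,-1],[0,0,40,0,-1],[0,0,40,0,-1],[0,10,30,0,-1]]]'
```

```text
time: 13.3
tool_pos: [0.6358, -0.2575, 0.0569]
tool_rot: [-0.617, -3.075, -0.003]
contact_force: [0.1, 0.2, -0.2]
opening: 0.0641
gripper_force: 0.0
time: 13.72
tool_pos: [0.6395, -0.2606, 0.0467]
tool_rot: [0.619, 3.076, -0.002]
contact_force: [-0.6, 0.1, 0.1]
opening: 0.0147
gripper_force: 38.9
time: 14.05
tool_pos: [0.6391, -0.2605, 0.0462]
tool_rot: [0.619, 3.077, -0.001]
contact_force: [-0.2, 0.3, 5.6]
opening: 0.0149
gripper_force: 39.4
time: 14.47
tool_pos: [0.6382, -0.2517, 0.2077]
tool_rot: [0.622, 3.077, -0.002]
contact_force: [1.1, -0.3, -0.9]
opening: 0.0147
gripper_force: 39.1
```

```bash
python3 -m creep '[[[2,25,0,0,-1],[2,32,0,0,-1],[2,32,0,0,-1],[2,32,0,0,-1],[2,32,0,0,-1]]]' && python3 -m creep '[[[2,32,0,0,-1],[2,32,0,0,-1],[2,32,0,0,-1],[2,32,0,0,-1],[2,32,0,0,-1]]]' && python3 -m creep '[[[2,32,0,0,-1],[1,25,0,0,-1],[0,5,0,0,-1],[0,0,0,0,-1],[0,0,0,0,-1]]]' && python3 -m creep '[[[0,0,-20,0,-1],[0,0,-40,0,-1],[0,0,-40,0,-1],[0,0,-25,0,-1],[0,0,-15,0,-1]]]' && python3 -m creep '[[[0,0,0,0,-1],[0,0,0,0,-1],[0,0,0,0,-1],[0,0,0,0,-1]]]'
```

```text
time: 14.88
tool_pos: [0.6477, -0.0957, 0.2044]
tool_rot: [-0.621, -3.08, -0.0]
contact_force: [0.7, -0.1, -0.8]
opening: 0.0149
gripper_force: 39.1
time: 15.3
tool_pos: [0.6577, 0.0646, 0.2043]
tool_rot: [-0.62, -3.08, 0.0]
contact_force: [1.2, -0.3, -0.8]
opening: 0.0146
gripper_force: 39.1
time: 15.72
tool_pos: [0.6608, 0.1249, 0.2041]
tool_rot: [-0.619, -3.08, 0.001]
contact_force: [0.2, 0.3, -0.9]
opening: 0.0148
gripper_force: 39.1
time: 16.13
tool_pos: [0.6584, 0.1226, 0.06]
tool_rot: [-0.623, -3.073, 0.003]
contact_force: [-0.9, -0.1, -0.8]
opening: 0.0149
gripper_force: 39.1
time: 16.47
tool_pos: [0.6624, 0.1244, 0.0664]
tool_rot: [0.621, 3.076, 0.001]
contact_force: [0.3, 0.2, -0.5]
opening: 0.0148
gripper_force: 39.8
```

```bash
python3 -m creep '[[[-1,0,-4,0,-1],[0,0,-3,0,-1],[0,0,0,0,-1],[0,0,0,0,-1],[0,0,0,0,-1]]]' && python3 -m creep '[[[0,0,-1,0,-1],[0,0,0,0,-1],[0,0,0,0,-1]]]'
```

```text
time: 16.88
tool_pos: [0.6604, 0.1251, 0.0579]
tool_rot: [0.619, 3.079, 0.0]
contact_force: [0.8, -0.2, 2.4]
opening: 0.0142
gripper_force: 40.0
time: 17.13
tool_pos: [0.6606, 0.1251, 0.0578]
tool_rot: [0.619, 3.078, 0.001]
contact_force: [-1.4, -0.1, 7.3]
opening: 0.0146
gripper_force: 40.7
```

Touchdown: upward force is rising. I'll release, retreat and check.

```bash
python3 -m creep '[[[0,0,0,0,0],[0,0,0,0,0],[0,0,0,0,0],[0,0,0,0,0],[0,0,0,0,1]]]' && python3 -m creep '[[[0,0,10,0,1],[0,0,25,0,1],[0,0,40,0,1],[0,0,40,0,1],[0,0,40,0,1]]]' && python3 -m creep '[[[0,0,13,0,1],[0,0,0,0,1],[0,0,0,0,1],[0,0,0,0,1],[0,0,0,0,1]]]' && python3 -m creep '[[[0,0,0,0,1],[0,0,0,0,1],[0,0,0,0,1]]]'; python3 look.py w8;python3 stem.py w8 .6597 .1243 .082; python3 -c "
from rings import *
s=pose('w8');g=cv2.imread('pics/w8.png',0)
for P in((.5304,.1775,.012),(.4656,.2042,.012)):
    p=proj('wrist',np.array(P),s).astype(int)
    if 8<p[1]<370: print(P,ray('wrist',dot(g,*p),.012,s).round(4))
cv2.imwrite('pics/c8.png',cv2.resize(cv2.imread('pics/w8.png')[0:260,180:340],None,fx=2.3,fy=2.3,interpolation=cv2.INTER_CUBIC))
"; python3 stem.py w8 .5945 .151 .082
```

```text
time: 17.55
tool_pos: [0.6597, 0.1251, 0.0559]
tool_rot: [-0.62, -3.079, 0.0]
contact_force: [0.5, -0.3, 0.3]
opening: 0.0537
gripper_force: 0.0
time: 17.97
tool_pos: [0.6594, 0.1251, 0.2135]
tool_rot: [-0.62, -3.079, 0.0]
contact_force: [0.7, -0.1, -0.0]
opening: 0.0855
gripper_force: 0.0
time: 18.38
tool_pos: [0.6589, 0.125, 0.2223]
tool_rot: [-0.619, -3.076, 0.001]
contact_force: [0.2, 0.5, -0.5]
opening: 0.085
gripper_force: 0.0
time: 18.63
tool_pos: [0.6595, 0.125, 0.2232]
tool_rot: [-0.62, -3.078, 0.001]
contact_force: [-0.5, 0.3, -0.5]
opening: 0.0855
gripper_force: 0.0
t 18.63 tcp [0.6595 0.125  0.2232] yaxis deg 67.2 q [0.07 0.51 0.33 1.39 0.   0.47]
pred px 250 178
px [252.5 177.5] pos [0.6592 0.1261 0.082 ] dia mm 15.5 tcp+ [-0.3  1. ]
(0.5304, 0.1775, 0.012) [0.5304 0.1775 0.012 ]
pred px 250 98
```

View pics/c8.png

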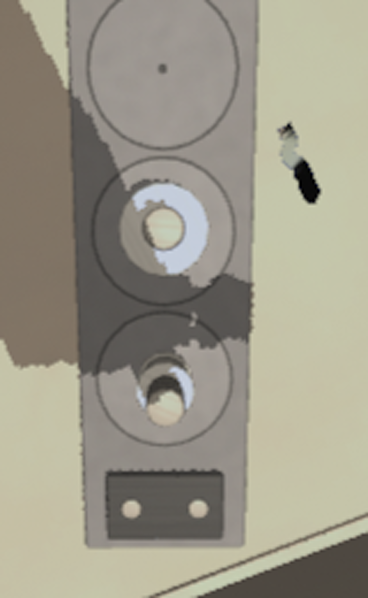

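D stands in ring 1 within about 1.6 mm, and C looks well centred in ring 2 (stem at (163,229) in the crop, with the ring concentric around it). Next is B, for r3.

```bash
python3 -m creep '[[[-13,-13,0,0,1],[-20,-20,0,0,1],[-20,-20,0,0,1],[-20,-20,0,0,1],[-20,-20,0,0,1]]]' && python3 -m creep '[[[-20,-20,0,0,1],[-20,-20,0,0,1],[-20,-22,0,0,1],[-20,-22,0,0,1],[-20,-22,0,0,1]]]' && python3 -m creep '[[[-20,-20,0,0,1],[0,0,0,0,1],[0,0,0,0,1],[0,0,0,0,1],[0,0,0,0,1]]]' && python3 -m creep '[[[0,0,0,0,1],[0,0,0,0,1],[0,0,0,0,1]]]'; python3 look.py w9;python3 stem.py w9 .4461 -.0935 .07
```

```text
time: 19.1
tool_pos: [0.5659, 0.0314, 0.2241]
tool_rot: [-0.619, -3.08, -0.0]
contact_force: [1.2, -1.6, 0.8]
opening: 0.0853
gripper_force: 0.0
time: 19.52
tool_pos: [0.4659, -0.0747, 0.2243]
tool_rot: [0.619, 3.08, -0.0]
contact_force: [0.3, -1.1, -0.7]
opening: 0.0853
gripper_force: 0.0
time: 19.93
tool_pos: [0.4477, -0.0935, 0.2244]
tool_rot: [0.619, 3.08, 0.0]
contact_force: [0.5, 0.1, 0.2]
opening: 0.0854
gripper_force: 0.0
time: 20.18
tool_pos: [0.4473, -0.0934, 0.2241]
tool_rot: [-0.618, -3.08, -0.0]
contact_force: [-0.7, -0.9, 0.6]
opening: 0.0853
gripper_force: 0.0
t 20.18 tcp [ 0.4473 -0.0934  0.2241] yaxis deg 67.3 q [-0.38  0.09 -0.25  1.23  0.    0.01]
pred px 250 173
```

```bash
cat > stem2.py <<'E'
from h import *
import sys
n,ex,ey,z=sys.argv[1],*map(float,sys.argv[2:5]);s=pose(n);b=cv2.imread(f"pics/{n}.png")
u,v=map(int,proj("wrist",np.array([ex,ey,z]),s));k=20;x0,y0=u-k,v-k
i=b[y0:v+k,x0:u+k].astype(int);m=((i[...,2]-i[...,0]>12)&(i[...,2]>120)).astype(np.uint8)  # warm stem top on cool-white barrel
n_,l,st,c=cv2.connectedComponentsWithStats(m)
for j in range(1,n_):
    if st[j,4]>60:
        x,y,w,h=st[j,:4]
        for uv in ((x0+x+w/2-.5,y0+y+h/2-.5),c[j]+[x0,y0]):
            p=ray("wrist",uv,z,s);print(st[j],np.round(uv,1),p.round(4),"tcp+",((p-s["tool_pos"])*1e3).round(1)[:2])
E
python3 stem2.py w9 .4461 -.0935 .07
```

```text
[ 15  13  15  15 162] [252. 173.] [ 0.4457 -0.0922  0.07  ] tcp+ [-1.6  1.2]
[ 15  13  15  15 162] [252.1 173.6] [ 0.4463 -0.0923  0.07  ] tcp+ [-1.   1.1]
[  0  22  40  18 263] [249.5 183.5] [ 0.4543 -0.0984  0.07  ] tcp+ [ 7. -5.]
[  0  22  40  18 263] [246.5 188.2] [ 0.4575 -0.1029  0.07  ] tcp+ [10.1 -9.5]
```

```bash
python3 -m creep '[[[-1,0,-30,0,1],[0,0,-40,0,1],[0,0,-40,0,1],[0,0,-35,0,0.5],[0,0,-20,0,0.3]]]' && python3 -m creep '[[[0,0,-11,0,0],[0,0,-5,0,0],[0,0,0,0,-1],[0,0,0,0,-1],[0,0,0,0,-1]]]' 50 && python3 -m creep '[[[0,0,0,0,-1],[0,0,0,0,-1],[0,0,0,0,-1],[0,0,0,0,-1]]]' && python3 -m creep '[[[0,0,20,0,-1],[0,0,30,0,-1],[0,0,40,0,-1],[0,0,40,0,-1],[0,0,30,0,-1]]]' && python3 -m creep '[[[0,0,0,0,-1],[0,0,0,0,-1],[0,0,0,0,-1]]]'
```

```text
time: 20.65
tool_pos: [0.4437, -0.0927, 0.0558]
tool_rot: [-0.618, -3.076, -0.001]
contact_force: [-1.2, -0.1, 0.3]
opening: 0.0638
gripper_force: 0.0
time: 21.07
tool_pos: [0.447, -0.0942, 0.0443]
tool_rot: [0.619, 3.078, -0.0]
contact_force: [-0.5, -1.0, -1.5]
opening: 0.0142
gripper_force: 48.7
time: 21.4
tool_pos: [0.4463, -0.094, 0.0438]
tool_rot: [0.62, 3.079, -0.0]
contact_force: [-0.2, 0.5, 0.6]
opening: 0.0143
gripper_force: 48.7
time: 21.82
tool_pos: [0.4463, -0.0941, 0.2065]
tool_rot: [0.619, 3.077, -0.001]
contact_force: [1.5, -1.0, -3.3]
opening: 0.0146
gripper_force: 49.0
time: 22.07
tool_pos: [0.4455, -0.0937, 0.2026]
tool_rot: [-0.62, -3.079, -0.0]
contact_force: [-0.1, 0.1, -2.8]
opening: 0.0144
gripper_force: 49.1
```

```bash
python3 -m creep '[[[6,20,0,0,-1],[9,28,0,0,-1],[9,28,0,0,-1],[9,28,0,0,-1],[9,28,0,0,-1]]]' && python3 -m creep '[[[9,28,0,0,-1],[9,28,0,0,-1],[9,28,0,0,-1],[9,28,0,0,-1],[7,25,0,0,-1]]]' && python3 -m creep '[[[0,0,0,0,-1],[0,0,0,0,-1],[0,0,0,0,-1],[0,0,0,0,-1],[0,0,0,0,-1]]]' && python3 -m creep '[[[0,0,-20,0,-1],[0,0,-40,0,-1],[0,0,-40,0,-1],[0,0,-25,0,-1],[0,0,-15,0,-1]]]' && python3 -m creep '[[[0,0,0,0,-1],[0,0,0,0,-1],[0,0,0,0,-1],[0,0,0,0,-1],[0,0,0,0,-1]]]'
```

```text
time: 22.48
tool_pos: [0.4867, 0.0394, 0.2009]
tool_rot: [-0.62, -3.075, 0.001]
contact_force: [0.2, -0.3, -2.6]
opening: 0.0144
gripper_force: 49.2
time: 22.9
tool_pos: [0.53, 0.1766, 0.2005]
tool_rot: [-0.618, -3.076, 0.002]
contact_force: [1.4, -0.6, -1.4]
opening: 0.0145
gripper_force: 49.2
time: 23.32
tool_pos: [0.5305, 0.174, 0.2028]
tool_rot: [-0.622, -3.078, 0.001]
contact_force: [0.5, -0.6, -2.2]
opening: 0.0142
gripper_force: 49.5
time: 23.73
tool_pos: [0.5283, 0.1736, 0.0599]
tool_rot: [-0.622, -3.075, 0.003]
contact_force: [-0.3, 1.0, -1.5]
opening: 0.0145
gripper_force: 49.4
time: 24.15
tool_pos: [0.5324, 0.1752, 0.0651]
tool_rot: [0.62, 3.077, 0.002]
contact_force: [0.3, 0.8, -2.0]
opening: 0.0144
gripper_force: 49.4
```

```bash
python3 -m creep '[[[-1,1,-4,0,-1],[0,0,-3,0,-1],[0,0,0,0,-1],[0,0,0,0,-1],[0,0,0,0,-1]]]' && python3 -m creep '[[[0,0,-1,0,-1],[0,0,0,0,-1],[0,0,0,0,-1]]]'
```

```text
time: 24.57
tool_pos: [0.5299, 0.1761, 0.0563]
tool_rot: [-0.62, -3.08, 0.0]
contact_force: [-0.3, 0.3, -2.0]
opening: 0.0141
gripper_force: 49.4
time: 24.82
tool_pos: [0.5302, 0.1763, 0.0558]
tool_rot: [0.62, 3.079, 0.001]
contact_force: [-1.4, 0.5, 2.0]
opening: 0.0142
gripper_force: 49.6
```

```bash
python3 -m creep '[[[0,0,0,0,0],[0,0,0,0,0],[0,0,0,0,0],[0,0,0,0,0],[0,0,0,0,1]]]' && python3 -m creep '[[[0,0,10,0,1],[0,0,25,0,1],[0,0,40,0,1],[0,0,40,0,1],[0,0,40,0,1]]]' && python3 -m creep '[[[0,0,13,0,1],[0,0,0,0,1],[0,0,0,0,1],[0,0,0,0,1],[0,0,0,0,1]]]' && python3 -m creep '[[[0,0,0,0,1],[0,0,0,0,1],[0,0,0,0,1]]]'; python3 look.py w10;python3 stem2.py w10 .5304 .1775 .082;python3 stem2.py w10 .5945 .151 .082; python3 -c "
from rings import *
s=pose('w10');g=cv2.imread('pics/w10.png',0)
p=proj('wrist',np.array((.4656,.2042,.012)),s).astype(int);print(p,ray('wrist',dot(g,*p),.012,s).round(4))"
```

```text
time: 25.23
tool_pos: [0.53, 0.176, 0.0553]
tool_rot: [0.62, 3.08, 0.0]
contact_force: [-0.4, 0.2, 0.1]
opening: 0.0533
gripper_force: 0.0
time: 25.65
tool_pos: [0.5294, 0.176, 0.2126]
tool_rot: [-0.62, -3.08, 0.0]
contact_force: [0.8, 0.1, 0.1]
opening: 0.0851
gripper_force: 0.0
time: 26.07
tool_pos: [0.5289, 0.1759, 0.2217]
tool_rot: [-0.619, -3.077, 0.002]
contact_force: [-0.7, 0.2, 0.9]
opening: 0.0852
gripper_force: 0.0
time: 26.32
tool_pos: [0.5295, 0.176, 0.2224]
tool_rot: [-0.62, -3.078, 0.001]
contact_force: [-0.0, 0.3, -0.6]
opening: 0.085
gripper_force: 0.0
t 26.32 tcp [0.5295 0.176  0.2224] yaxis deg 67.2 q [ 0.18  0.28 -0.02  1.27  0.    0.57]
[ 0  0 10 12 64] [237.5 163.5] [0.5118 0.1695 0.082 ] tcp+ [-17.7  -6.5]
[ 0  0 10 12 64] [237.2 162.9] [0.5112 0.1696 0.082 ] tcp+ [-18.3  -6.4]
[ 8  0 21 12 79] [251.  163.5] [0.5166 0.1808 0.082 ] tcp+ [-13.    4.8]
[ 8  0 21 12 79] [247.9 161.4] [0.5137 0.179  0.082 ] tcp+ [-15.8   3. ]
[ 12  13  16  15 174] [252.5 178. ] [0.5295 0.1769 0.082 ] tcp+ [-0.   0.9]
[ 12  13  16  15 174] [252.9 178. ] [0.5296 0.1772 0.082 ] tcp+ [0.1 1.2]
[ 14  13  16  14 173] [254.5 247.5] [0.5942 0.152  0.082 ] tcp+ [ 64.7 -24. ]
[ 14  13  16  14 173] [254.2 247.7] [0.5943 0.1516 0.082 ] tcp+ [ 64.8 -24.4]
[252 100] [0.4657 0.2032 0.012 ]
```

B is within 1 mm of r3 and C is still within about 1 mm. Last is A, for r4.

```bash
python3 -m creep '[[[5,-20,0,0,1],[7,-30,0,0,1],[7,-30,0,0,1],[7,-30,0,0,1],[7,-30,0,0,1]]]' && python3 -m creep '[[[7,-30,0,0,1],[7,-30,0,0,1],[7,-30,0,0,1],[7,-30,0,0,1],[7,-21,0,0,1]]]' && python3 -m creep '[[[0,0,0,0,1],[0,0,0,0,1],[0,0,0,0,1],[0,0,0,0,1],[0,0,0,0,1]]]' && python3 -m creep '[[[0,0,0,0,1],[0,0,0,0,1],[0,0,0,0,1]]]'; python3 look.py w11;python3 stem2.py w11 .5974 -.1045 .07
```

```text
time: 26.78
tool_pos: [0.5631, 0.0349, 0.2232]
tool_rot: [-0.619, -3.08, -0.0]
contact_force: [0.7, -0.4, -0.5]
opening: 0.0851
gripper_force: 0.0
time: 27.2
tool_pos: [0.5981, -0.1076, 0.223]
tool_rot: [-0.622, -3.079, 0.001]
contact_force: [-0.1, -0.1, 0.6]
opening: 0.0854
gripper_force: 0.0
time: 27.62
tool_pos: [0.5977, -0.1037, 0.2234]
tool_rot: [-0.617, -3.08, -0.0]
contact_force: [-0.8, -0.6, -0.3]
opening: 0.0853
gripper_force: 0.0
time: 27.87
tool_pos: [0.598, -0.1043, 0.2235]
tool_rot: [0.618, 3.08, 0.0]
contact_force: [0.1, 0.5, -0.1]
opening: 0.0854
gripper_force: 0.0
t 27.87 tcp [ 0.598  -0.1043  0.2235] yaxis deg 67.3 q [-0.3   0.38  0.12  1.31  0.    0.09]
[  0   0  16  11 116] [238.5 159. ] [ 0.5789 -0.1096  0.07  ] tcp+ [-19.   -5.3]
[  0   0  16  11 116] [236.7 157.7] [ 0.5771 -0.1107  0.07  ] tcp+ [-20.8  -6.4]
[ 16  15  15  15 178] [254. 176.] [ 0.5997 -0.1024  0.07  ] tcp+ [1.8 1.9]
[ 16  15  15  15 178] [253.9 176. ] [ 0.5997 -0.1025  0.07  ] tcp+ [1.8 1.8]
```

```bash
python3 -m creep '[[[1,1,-30,0,1],[0,0,-40,0,1],[0,0,-40,0,1],[0,0,-35,0,0.5],[0,0,-20,0,0.3]]]' && python3 -m creep '[[[0,0,-11,0,0],[0,0,-4,0,0],[0,0,0,0,-1],[0,0,0,0,-1],[0,0,0,0,-1]]]' 60 && python3 -m creep '[[[0,0,0,0,-1],[0,0,0,0,-1],[0,0,0,0,-1],[0,0,0,0,-1]]]' && python3 -m creep '[[[0,0,20,0,-1],[0,0,30,0,-1],[0,0,40,0,-1],[0,0,40,0,-1],[0,0,30,0,-1]]]' && python3 -m creep '[[[0,0,0,0,-1],[0,0,0,0,-1],[0,0,0,0,-1]]]'
```

```text
time: 28.33
tool_pos: [0.5964, -0.103, 0.0541]
tool_rot: [-0.619, -3.075, -0.001]
contact_force: [0.4, 0.7, -0.1]
opening: 0.0641
gripper_force: 0.0
time: 28.75
tool_pos: [0.6006, -0.1043, 0.0453]
tool_rot: [0.619, 3.076, -0.0]
contact_force: [-0.7, 0.2, -2.0]
opening: 0.0141
gripper_force: 58.4
time: 29.08
tool_pos: [0.6001, -0.1042, 0.0448]
tool_rot: [0.619, 3.077, -0.0]
contact_force: [-0.3, 1.7, 6.0]
opening: 0.0144
gripper_force: 59.3
time: 29.5
tool_pos: [0.5991, -0.104, 0.2062]
tool_rot: [0.62, 3.078, -0.0]
contact_force: [0.6, -1.1, -2.1]
opening: 0.014
gripper_force: 59.0
time: 29.75
tool_pos: [0.5982, -0.1037, 0.2021]
tool_rot: [-0.62, -3.078, -0.0]
contact_force: [-0.8, 0.5, -3.6]
opening: 0.0138
gripper_force: 59.0
```

```bash
python3 -m creep '[[[-8,20,0,0,-1],[-12,28,0,0,-1],[-12,28,0,0,-1],[-12,28,0,0,-1],[-12,28,0,0,-1]]]' && python3 -m creep '[[[-12,28,0,0,-1],[-12,28,0,0,-1],[-12,28,0,0,-1],[-12,28,0,0,-1],[-12,28,0,0,-1]]]' && python3 -m creep '[[[-12,25,0,0,-1],[-5,10,0,0,-1],[0,0,0,0,-1],[0,0,0,0,-1],[0,0,0,0,-1]]]' && python3 -m creep '[[[0,0,-20,0,-1],[0,0,-40,0,-1],[0,0,-40,0,-1],[0,0,-25,0,-1],[0,0,-10,0,-1]]]' && python3 -m creep '[[[0,0,0,0,-1],[0,0,0,0,-1],[0,0,0,0,-1],[0,0,0,0,-1],[0,0,0,0,-1]]]'
```

```text
time: 30.17
tool_pos: [0.5405, 0.0292, 0.2003]
tool_rot: [-0.62, -3.074, 0.001]
contact_force: [0.9, 0.2, -3.0]
opening: 0.0141
gripper_force: 59.0
time: 30.58
tool_pos: [0.4805, 0.1689, 0.2006]
tool_rot: [-0.619, -3.075, 0.003]
contact_force: [0.9, 0.2, -2.4]
opening: 0.0141
gripper_force: 59.0
time: 31.0
tool_pos: [0.4659, 0.2022, 0.2023]
tool_rot: [-0.62, -3.078, 0.002]
contact_force: [-0.9, -0.3, -2.2]
opening: 0.0141
gripper_force: 59.0
time: 31.42
tool_pos: [0.4633, 0.2008, 0.0639]
tool_rot: [-0.622, -3.073, 0.005]
contact_force: [-1.3, -0.9, -3.6]
opening: 0.0138
gripper_force: 59.0
time: 31.83
tool_pos: [0.4675, 0.2034, 0.0701]
tool_rot: [0.619, 3.077, 0.003]
contact_force: [0.2, 0.5, -2.4]
opening: 0.0143
gripper_force: 59.0
```

```bash
python3 -m creep '[[[-1,0,-5,0,-1],[0,0,-4,0,-1],[0,0,-2,0,-1],[0,0,0,0,-1],[0,0,0,0,-1]]]' && python3 -m creep '[[[0,0,-1,0,-1],[0,0,0,0,-1],[0,0,0,0,-1]]]'
```

```text
time: 32.25
tool_pos: [0.4647, 0.2031, 0.0571]
tool_rot: [-0.62, -3.079, 0.0]
contact_force: [-0.2, -0.3, -2.0]
opening: 0.0137
gripper_force: 59.0
time: 32.5
tool_pos: [0.4649, 0.2032, 0.0568]
tool_rot: [0.62, 3.08, 0.001]
contact_force: [-2.3, 0.3, 4.7]
opening: 0.0138
gripper_force: 59.6
```

```bash
python3 -m creep '[[[0,0,2,0,-1],[1.3,-0.3,0,0,-1],[0,0,0,0,-1],[0,0,-2,0,-1],[0,0,0,0,-1]]]' && python3 -m creep '[[[0,0,0,0,-1],[0,0,0,0,0],[0,0,0,0,0],[0,0,0,0,0],[0,0,0,0,0.5]]]' && python3 -m creep '[[[0,0,10,0,1],[0,0,25,0,1],[0,0,40,0,1],[0,0,40,0,1],[0,0,40,0,1]]]' && python3 -m creep '[[[0,0,13,0,1],[0,0,0,0,1],[0,0,0,0,1],[0,0,0,0,1],[0,0,0,0,1]]]' && python3 -m creep '[[[0,0,0,0,1],[0,0,0,0,1],[0,0,0,0,1]]]'; python3 look.py w12;python3 stem2.py w12 .4656 .204 .082;python3 stem2.py w12 .5298 .177 .082
python3 - <<'E'
from h import *
sc=r.camera("scene")[:,:,::-1];a=cv2.resize(sc[120:350,110:345],None,fx=2.5,fy=2.5,interpolation=cv2.INTER_CUBIC);cv2.imwrite("pics/fin.png",a)
E
```

```text
time: 32.92
tool_pos: [0.4667, 0.203, 0.0568]
tool_rot: [0.62, 3.079, 0.001]
contact_force: [-0.1, 0.8, 3.3]
opening: 0.0138
gripper_force: 59.6
time: 33.33
tool_pos: [0.4662, 0.2027, 0.0561]
tool_rot: [-0.62, -3.08, 0.0]
contact_force: [0.3, -0.0, 0.8]
opening: 0.0534
gripper_force: 0.0
time: 33.75
tool_pos: [0.4656, 0.2026, 0.2135]
tool_rot: [-0.62, -3.079, 0.0]
contact_force: [1.7, 0.7, 0.1]
opening: 0.0853
gripper_force: 0.0
time: 34.17
tool_pos: [0.4652, 0.2025, 0.2228]
tool_rot: [-0.619, -3.077, 0.002]
contact_force: [0.6, -0.7, 0.7]
opening: 0.0856
gripper_force: 0.0
time: 34.42
tool_pos: [0.4658, 0.2026, 0.2234]
tool_rot: [-0.62, -3.078, 0.001]
contact_force: [0.2, -0.3, 0.3]
opening: 0.0853
gripper_force: 0.0
t 34.42 tcp [0.4658 0.2026 0.2234] yaxis deg 67.2 q [ 0.25  0.19 -0.14  1.25  0.    0.65]
[  0   0  34  15 234] [248.5 164. ] [0.4526 0.2051 0.082 ] tcp+ [-13.3   2.4]
[  0   0  34  15 234] [242.6 161.4] [0.4483 0.201  0.082 ] tcp+ [-17.5  -1.6]
[ 13  13  16  16 180] [252.5 177.5] [0.4656 0.2036 0.082 ] tcp+ [-0.3  1. ]
[ 13  13  16  16 180] [252.6 177.8] [0.4659 0.2036 0.082 ] tcp+ [0. 1.]
[ 14  14  15  14 161] [253.  246.5] [0.5294 0.1775 0.082 ] tcp+ [ 63.6 -25.2]
[ 14  14  15  14 161] [252.7 246.1] [0.529  0.1773 0.082 ] tcp+ [ 63.1 -25.3]
```

View pics/fin.png

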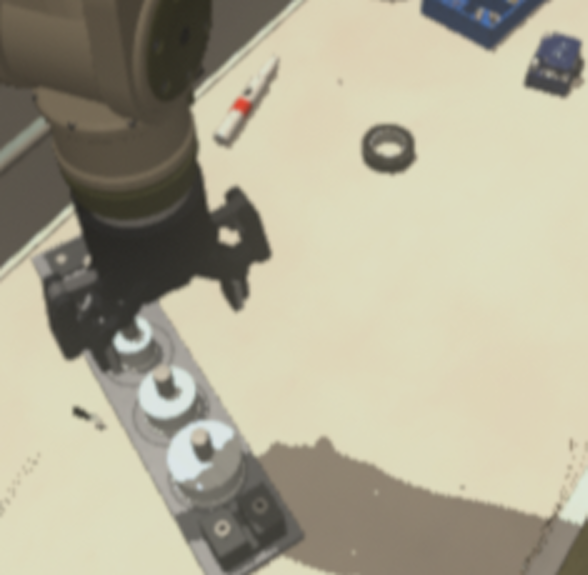

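View pics/w12.png

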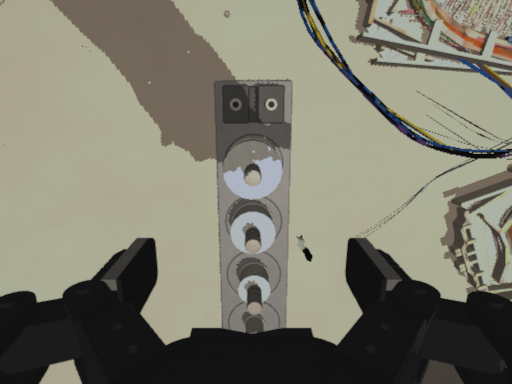

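The final views show the mandrels in order, thickest next to the clamp block: stems at (253,178), (253,246) and (254,307) on r4, r3 and r2, with D on r1 partly hidden by the gripper. A and B measure within about 1.5 mm of their ring centres. The tape, pen and cleaver look undisturbed and the gripper is clear, so I'm handing in.

```bash
python3 -c "
from plant import r
print(r.job_done())"
```

```text
the job is handed in; nothing more can be done
None
```

I stood all four mandrels on the rail in order, 62, 50, 38 and 26 mm from the clamp block to the end plate, each within about 2 mm of its ring centre by camera, and handed the job in at about 34 s; no verdict was returned.

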